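# Unclip the lamp battery from its charging rail

## Robot

A 6-joint arm with a two-finger parallel gripper is mounted at the origin on the work surface. World frame = base frame: x ahead of the robot, y to its left, z up, the work surface at z = 0. Lengths are in m, angles in rad, forces in N, time in s.
With the tool pointing down it reaches from about 0.3 to 0.825 m from the base axis. Payload 5.4 kg.
Tool frame: the origin (TCP) lies midway between the tips of the shut fingers; the grasp point (between the pads) lies 19 mm behind it; z points along the fingers, y is the line along which they close (so a half turn about z gives the same grasp; the last joint's range is limited). The gripper opens to 92 mm and grips with 3 to 60 N. Pads are 20 mm wide; open, the fingers measure 128 mm over their backs; the gripper's body (75 mm by 189 mm) begins 69 mm behind the grasp point.
Start: joints at [-1.37, 0.158, 1.597, -0, 1.386, -0.21], TCP at [0.23, -0.527, 0.215] pointing down, gripper open.
Joint ranges: [-2.91, 2.91], [-0.94, 2.29], [0.18, 2.7], [-1.29, 4.43], [0.17, 2.64], [-3, 3]. Speed limits (rad/s): [2.57, 2.57, 3.14, 3.14, 3.14, 3.14].

## Interface

Orientations are given as a unit quaternion [w, x, y, z].
In Python, from cell import env, cams gives the robot as it stands.
- The arm moves only by the tool step_arm, never from a script. Its argument "targets" is a list that holds one entry, the list of rows, each a list of 5 numbers: the closure, from 0 (fully open) to 1 (shut), then the shift along the tool's x, y, z as a fraction of full scale, then the turn about the tool's z as a fraction of full scale. In form: [[[fingers, dx, dy, dz, spin], ...]]. A call has 1 to 8 rows; each row is the pose to reach, as a shift and turn from the pose commanded when the call began, along the tool's axes at that moment, turning the shorter way round; what a row does not reach only later rows make up. Full scale, the value 1, is 75 cm for a shift and 180 degrees for a turn. A row lasts 1/10 s, in which the tool goes at most 50 mm and 8.59 degrees, less where a joint would pass 70% of its speed; a pose out of reach is approached as far as the arm can. A call with a number of a shift or a turn outside -1 to 1 is refused whole. A call with a gripper value outside its range is refused whole. The fingers move at their own pace and stop on an object; the grip force is fixed at half the most. Time passes only in rows, so rows that repeat a pose let the fingers close. It gives the time, the measured TCP pose, the force, the opening and the grip force at its end, in the units of the state.
- env.read_state(): the state, without advancing time (a new reading comes with each control period).
- cams.grab_frame(name): name is "scene" or "top"; returns a dict with "img" (400x640x3 uint8, red, green, blue), "range_z" (400x640 float32, m along the optical axis (not along the pixel's ray), 0 where there is no reading), "intrinsics" (3x3 intrinsics, pixels), "R" (3x3) and "t" (3): a world point X has camera coordinates R X + t. Camera axes: x right, y down, z forward; pixel columns grow to the right and rows downward; lengths in m; the calibration is good to about 2 mm. A picture is of the moment at which its call begins.
- env.close_job(): hands the job in; it is judged then, once.
The state is a dict: "clock": time; "q": joint angles; "joint_vel": joint speeds; "joint_torque": joint torques, N m; "position": TCP position; "orientation": TCP orientation; "force": force on the tool from outside, world axes, zero at the start; "wrist_torque": the same for the moment, N m; "finger_gap": opening from 0.0 (shut) to 1.0 (fully open); "grip_force": force on a finger pad.
Only numpy, scipy, OpenCV 4.12 (cv2) and the standard library are available. Lean on these libraries where they do the work, as an engineer would, in place of code of your own. Each camera call takes 0.05 s, during which the arm holds its last target. There are 200 camera calls.

## Task

Take the lamp battery pack off its charging rail and stand it upright on the floor of the open field case, set down and not dropped. One end of the pack is hooked under a rigid stud and the other is held by a sprung catch, and from outside you cannot tell which: feel which end gives when pulled up, without wrenching the hooked one, free the end that gives, then draw the pack lengthwise off the hook. Leave the jar, the stepped block and the beaker alone.

Things in the scene. Friction and masses are not known exactly. Their poses are not given: they have to be found in the camera images.
- rail: Aluminium charging rail fixed to the table: 64 mm wide (x), 296 mm long (y), flat top 30 mm above the table, black end caps 3 mm higher. Origin: centre of its underside. On its top, hidden under the pack, stand two studs: a rigid T-headed hook and a sprung catch, in either order from episode to episode.
- pack: Grey battery pack with a black stripe near each end: 56 mm wide (x), 184 mm long (y), 80 mm tall, 0.3 to 0.55 kg, both ends alike; origin: centre of its underside, z up. Starts centred on the rail's top, lengthwise along it. Solid above 36 mm, hollow below. Its skirts reach the rail only within 45 mm of its middle, further out they end 12 mm higher, so it can be tipped lengthwise by 0.25 rad.
- case: Open shallow black field case, fixed: outside 146 mm (x) by 246 mm (y), walls 7 mm thick and 36 mm high, inner floor 132 by 232 mm, grey, 7 mm above the table. Origin: centre of its underside.
- jar: Bystander: closed jar, 56 mm across, 85 mm tall, loose. Origin: centre of its underside.
- block: Bystander: stepped wooden pinning block, 90 by 90 mm, 60 mm tall at its far step, loose. Origin: centre of its underside.
- beaker: Bystander: glass beaker, 68 mm across, 75 mm tall, loose. Origin: centre of its underside.
- bar_p (a point): Inside the pack, 52 mm from its middle to its +y, 14 mm above its underside: axis of an 8 mm cross bar just inboard of the stud. If that stud is the catch, a sprung nose (top 24 mm above the rail) lies over the bar: pulling this end up with 8 to 12 N while letting it tip (to 18 N if kept level) snaps the bar past in 4 mm. The pack tips about its skirts' edge 45 mm from its middle at the other end.
- bar_n (a point): The same bar at the -y end; either stud may be at either end. If the stud is the hook, its rigid head (underside 19, top 26 mm above the rail) lies over the bar: that end lifts 1 mm, then is rigid, so a pull that reaches 20 N there means hooked: stop, as over 60 N on the hook is a wrench.
- stud_p (a point): Foot of the stud at the rail's +y side, on the rail's top, 62 mm from its middle. To unhook the pack: raise the sprung end until its bar is 18 to 20 mm up (pack tipped about 0.19 rad, bar clear of the nose), then draw the pack lengthwise towards that end until it stops, 11 to 16 mm.
- stud_n (a point): Foot of the stud at the rail's -y side, 62 mm from its middle. Once drawn off the hook, the pack can rest tipped, its sprung-end bar on top of the catch and its other end free, to be gripped anew by its middle and lifted away.
There are look-alikes about, which are no part of the job. What is meant by the pack is not green, and is the larger of those in its own colour.

How it is judged:
By the outcome, as a careful person would: the job done as asked, in the order asked, and still so for the second after the job is handed in, with the robot touching nothing.
It also fails if it takes over 64 s, if anything falls off the work surface, if the arm or the gripper's body presses on something with over 40 N, if the wrist force passes 120 N, or if a joint passes its speed limit or range.

## Working session

There is one attempt and no reset: what is moved stays moved. The work goes in short steps, Python scripts to look and compute and a tool call to move; the robot and the scene stay as the last step left them, time stands still between calls to the robot, and variables do not carry over. Pictures are saved under pics/ and viewed, at most 10 in all, crops included, and the job is handed in when it is done.

Besides the shell and the picture viewer there is one more tool, called after "Request:" by a JSON object that holds its "op" and its "data". step_arm: Moves the arm, as the interface text tells. Its arguments: {"type":"object","properties":{"targets":{"type":"array","items":{"type":"array","items":{"type":"array","items":{"type":"number"}}}}},"required":["targets"]}

```bash
mkdir -p pics; ls; cat > h.py <<'E'
import numpy as np, cv2
from cell import env, cams
def grab(n,save=None):
    f=cams.grab_frame(n)
    if save: cv2.imwrite(save,cv2.cvtColor(f['img'],cv2.COLOR_RGB2BGR))
    return f
def pts(f):
    K=f['intrinsics'];z=f['range_z'].astype(float);v,u=np.mgrid[:z.shape[0],:z.shape[1]]
    c=np.stack([(u-K[0,2])/K[0,0]*z,(v-K[1,2])/K[1,1]*z,z],-1)
    P=(c-f['t'])@f['R']; P[z<=0]=np.nan
    return P
E
python3 - <<'E'
from h import *
for n in('top','scene'):
    f=grab(n,f'pics/{n}1.png');np.save(n+'P.npy',pts(f));np.save(n+'I.npy',f['img'])
s=env.read_state();print(s)
E
```

```text
pics
{'clock': 0.1, 'q': array([-1.37009556e+00,  1.58978047e-01,  1.59807487e+00,  2.64112407e-05,
        1.38621588e+00, -2.10113817e-01]), 'joint_vel': array([-0.00119478, -0.00220015, -0.00220967, -0.0010545 ,  0.00015626,
       -0.00064834]), 'joint_torque': array([ 7.76117304e-05, -3.86502600e+01, -3.22960424e+01,  7.03136832e-02,
        3.39860399e-02, -4.67286873e-05]), 'position': array([ 0.22949773, -0.52660892,  0.21373761]), 'orientation': array([-8.38000691e-04,  9.78978144e-01,  2.03963453e-01,  1.69235082e-05]), 'force': array([ 0.34166258, -0.29488513,  0.11240133]), 'wrist_torque': array([-7.73169288e-05,  1.05964953e-02,  5.08626655e-02]), 'grip_force': 0.0, 'finger_gap': 1.0013227303616623}
```

View pics/top1.png

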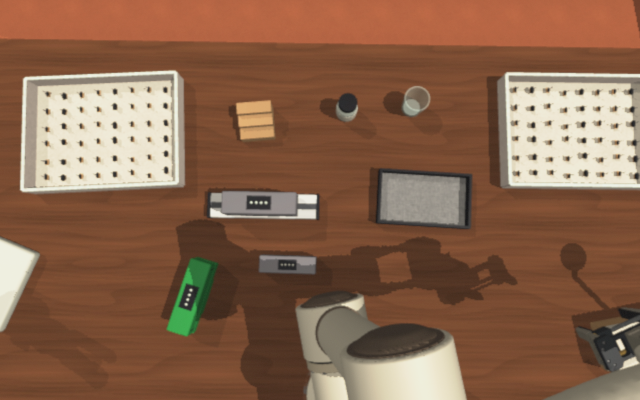

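View pics/scene1.png

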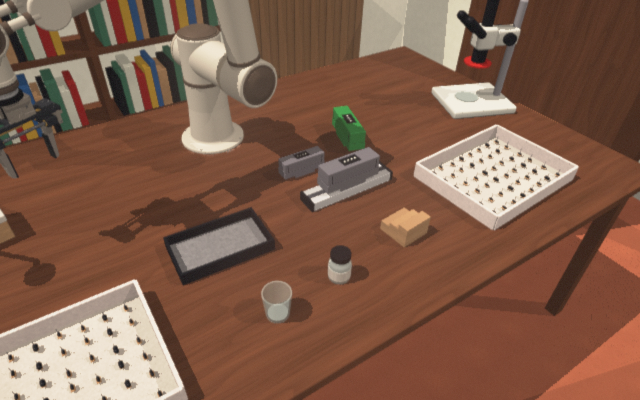

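In the top view there are three candidates: the grey pack on the rail at (258,203), a smaller loose grey pack at (288,265), and a green one at (190,297). I choose the one on the rail because it is the larger grey pack. The case is at (424,199), the beaker at (416,100), the jar at (347,107) and the block at (255,120).

```bash
python3 - <<'E'
from h import *
P=np.load('topP.npy');I=np.load('topI.npy').astype(int)
cv2.imwrite('pics/crop1.png',cv2.resize(cv2.cvtColor(I[150:290,160:340].astype(np.uint8),cv2.COLOR_RGB2BGR),None,fx=4,fy=4))
def rep(n,m):
    m=cv2.morphologyEx(m.astype(np.uint8),cv2.MORPH_OPEN,np.ones((2,2)))
    k,l,st,_=cv2.connectedComponentsWithStats(m);i=1+st[1:,4].argmax();m=l==i
    q=P[m];r=cv2.minAreaRect((q[:,:2]*1000).astype(np.float32))
    print(n,st[i],'mean',q.mean(0).round(4),'rect c',np.round(r[0],1),'size',np.round(r[1],1),'ang',round(r[2],2),'zmed',np.median(q[:,2]).round(4))
z=P[...,2]
def win(a,b,c,d):
    w=np.zeros(z.shape,bool);w[b:d,a:c]=1;return w
w=win(200,180,330,228)
rep('packtop',w&(z>.095)&(z<.125))
rep('rail+pack',w&(z>.02))
rep('railtop',w&(z>.024)&(z<.036))
c=win(365,160,480,235)
rep('case',c&(z>.02)); rep('casefloor',c&(z<.016)&(z>.003)&(I.sum(-1)>270))
rep('jar',win(325,85,365,125)&(z>.03));rep('beaker',win(395,80,435,125)&(z>.02));rep('block',win(225,90,285,145)&(z>.01))
rep('smallgrey',win(250,245,325,280)&(z>.02))
E
```

```text
packtop [ 223  192   75   24 1715] mean [nan nan nan] rect c [465.8 226.9] size [ 59.  199.2] ang 17.87 zmed nan
rail+pack [ 208  192  113   28 2875] mean [nan nan nan] rect c [489.2 227.9] size [300.3  70.8] ang 89.89 zmed nan
railtop [255 195  66  25 598] mean [nan nan nan] rect c [456.4 161.6] size [ 62.9 173.3] ang 20.66 zmed nan
case [ 378  169   96   61 1013] mean [nan nan nan] rect c [nan nan] size [0. 0.] ang 0.0 zmed nan
casefloor [ 382  174   84   52 3840] mean [nan nan nan] rect c [ 495.4 -200.8] size [210.  133.6] ang 78.16 zmed nan
jar [338  94  21  26 447] mean [0.7451 0.0069 0.0694] rect c [754.2  -1.1] size [49.3 74. ] ang 27.34 zmed 0.0838
beaker [404  87  28  30 473] mean [nan nan nan] rect c [ 772.3 -187. ] size [63.1 95.4] ang 19.05 zmed nan
block [ 238  101   38   41 1341] mean [nan nan nan] rect c [724.5 251.9] size [109.5  90.2] ang 5.41 zmed nan
smallgrey [ 260  255   58   20 1012] mean [nan nan nan] rect c [327.6 160. ] size [149.1  48.9] ang 84.05 zmed nan
```

View pics/crop1.png

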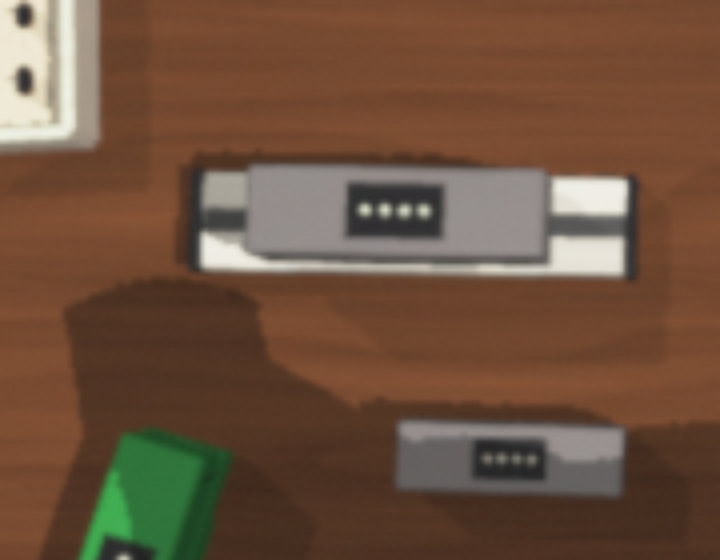

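The crop shows the larger grey pack seated on the white rail at about (258,203), with the smaller loose one below it at (288,265), so the choice holds. Next I cast the mask corners onto planes at known heights.

```bash
cat >> h.py <<'E'
def cast(f,uv,h):
    uv=np.atleast_2d(uv).astype(float);d=np.c_[uv,np.ones(len(uv))]@np.linalg.inv(f['intrinsics']).T@f['R']
    o=-f['R'].T@f['t'];return o+d*((h-o[2])/d[:,2])[:,None]
def planerect(f,m,h):
    m=cv2.morphologyEx(m.astype(np.uint8),cv2.MORPH_CLOSE,np.ones((3,3)))
    c=max(cv2.findContours(m,0,cv2.CHAIN_APPROX_NONE)[0],key=cv2.contourArea)[:,0]
    q=cast(f,c,h);r=cv2.minAreaRect((q[:,:2]*1000).astype(np.float32));return tuple(np.round(r[0],1)),tuple(np.round(r[1],1)),round(r[2],2)
E
python3 - <<'E'
from h import *
f=grab('top');P=pts(f);I=f['img'].astype(int);z=P[...,2]
print('cam',-f['R'].T@f['t'],f['intrinsics'][0])
def win(a,b,c,d):
    w=np.zeros(z.shape,bool);w[b:d,a:c]=1;return w
w=win(200,180,330,228)
m=w&(z>.098)&(z<.125);print('pack',planerect(f,m,.11),np.nanmedian(z[m]))
m=w&(I.min(-1)>150)&(z<.06);print('rail',planerect(f,w&(np.nan_to_num(z)>.02),.03),np.nanmedian(z[m]))
c=win(365,160,480,235)
print('case floor',planerect(f,c&(I.min(-1)>85),.007))
print('case rim',planerect(f,c&(I.max(-1)<60),.036))
# pack end edges of near-bright colour
g=w&(abs(I[...,0]-I[...,2])<25)&(I[...,0]>90)&(I[...,0]<170)
print('packcol',planerect(f,g&(np.nan_to_num(z)>.09),.11))
for u,v in [(245.5/4+160-0,0)]:pass
print('corners',cast(f,[[160+247/4,150+165/4],[160+547/4,150+168/4],[160+547/4,150+261/4],[160+247/4,150+252/4]],.11).round(4))
print('railcorners',cast(f,[[160+192/4,150+170/4],[160+636/4,150+178/4],[160+636/4,150+278/4],[160+192/4,150+270/4]],.033).round(4))
E
```

```text
cam [0.39039384 0.07243152 1.10192261] [406.77315342   0.         325.08495   ]
pack ((np.float64(487.6), np.float64(227.3)), (np.float64(183.0), np.float64(56.4)), 89.46) 0.11055178989983373
rail ((np.float64(489.8), np.float64(228.1)), (np.float64(296.0), np.float64(72.1)), 89.53) 0.030458545126258812
case floor ((np.float64(512.5), np.float64(-198.9)), (np.float64(226.7), np.float64(130.3)), 87.02)
case rim ((np.float64(509.4), np.float64(-193.8)), (np.float64(247.0), np.float64(145.0)), 86.67)
packcol ((np.float64(487.2), np.float64(226.7)), (np.float64(184.1), np.float64(56.5)), 89.15)
corners [[0.5137 0.3189 0.11  ]
 [0.5138 0.1351 0.11  ]
 [0.4566 0.1341 0.11  ]
 [0.4602 0.3171 0.11  ]]
railcorners [[0.5195 0.3742 0.033 ]
 [0.5173 0.081  0.033 ]
 [0.4511 0.0803 0.033 ]
 [0.4534 0.3717 0.033 ]]
```

```bash
cat >> h.py <<'E'
from scipy.spatial.transform import Rotation as Ro
def go(x,y,z,ang=None):
    "print fractions to reach TCP xyz with tool x at world angle ang (deg)"
    s=env.read_state();p=s['position'];R=Ro.from_quat(np.roll(s['orientation'],-1)).as_matrix()
    d=R.T@(np.array([x,y,z])-p)/.75;a=np.degrees(np.arctan2(R[1,0],R[0,0]))
    print('pos',p.round(4),'F',s['force'].round(2),'M',s['wrist_torque'].round(2),'gap',round(s['finger_gap'],3),'ang',a.round(2))
    print('d',d.round(4),'spin',None if ang is None else round(-(((ang-a)+180)%360-180)/180,4), 'R', R.round(3).tolist())
E
python3 -c "
from h import *
go(.486,.175,.19,89.3)"
```

```text
pos [ 0.2295 -0.5267  0.2139] F [-0.21  0.52 -0.33] M [-0.01  0.01 -0.06] gap 0.996 ang 23.54
d [ 0.6872 -0.7211  0.033 ] spin -0.3653 R [[0.917, 0.399, -0.0], [0.399, -0.917, 0.001], [0.0, -0.001, -1.0]]
```

Request:
{"op": "step_arm", "data": {"targets": [[[0,0.687,-0.721,0.033,-0.365],[0,0.687,-0.721,0.033,-0.365],[0,0.687,-0.721,0.033,-0.365],[0,0.687,-0.721,0.033,-0.365],[0,0.687,-0.721,0.033,-0.365],[0,0.687,-0.721,0.033,-0.365],[0,0.687,-0.721,0.033,-0.365],[0,0.687,-0.721,0.033,-0.365]]]}}

```text
clock: 0.95
position: [0.367, -0.1497, 0.2012]
orientation: [0.0, 0.71, 0.704, 0.0]
force: [1.2, 0.6, 0.4]
finger_gap: 0.998
grip_force: 0.0
```

```bash
python3 -c "
from h import *
go(.486,.175,.16,89.3)"
```

```text
pos [ 0.367  -0.1497  0.2012] F [1.22 0.59 0.39] M [-0.03 -0.04  0.06] gap 0.998 ang 89.49
d [0.4344 0.1548 0.055 ] spin 0.0011 R [[0.009, 1.0, 0.0], [1.0, -0.009, -0.0], [-0.0, 0.0, -1.0]]
```

Request:
{"op": "step_arm", "data": {"targets": [[[0,0.434,0.155,0.05,0],[0,0.434,0.155,0.05,0],[0,0.434,0.155,0.05,0],[0,0.434,0.155,0.05,0],[0,0.434,0.155,0.05,0],[0,0.434,0.155,0.05,0],[0,0.434,0.155,0.05,0],[0,0.434,0.155,0.05,0]]]}}

```text
clock: 1.75
position: [0.4872, 0.1767, 0.1623]
orientation: [-0.001, 0.71, 0.704, -0.0]
force: [-1.0, -0.8, -0.9]
finger_gap: 1.002
grip_force: 0.0
```

```bash
python3 -c "
from h import *
go(.486,.175,.068,89.3)
f=grab('scene');cv2.imwrite('pics/c2.png',cv2.resize(cv2.cvtColor(f['img'][60:230,240:460],cv2.COLOR_RGB2BGR),None,fx=3,fy=3))
"
```

```text
pos [0.4872 0.1767 0.1623] F [-1.02 -0.81 -0.91] M [-0.04 -0.01 -0.01] gap 1.002 ang 89.56
d [-0.0024 -0.0013  0.1258] spin 0.0015 R [[0.008, 1.0, -0.002], [1.0, -0.008, 0.001], [0.001, -0.002, -1.0]]
```

View pics/c2.png

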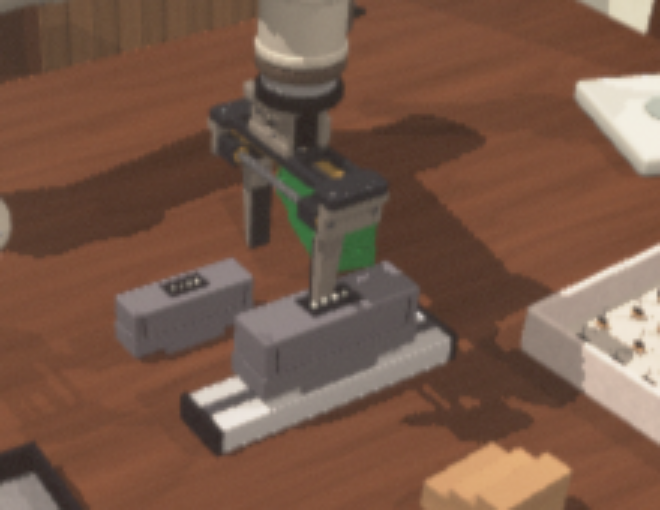

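The fingers straddle the pack near its -y end: in the crop, the outer finger is at about (325,280) and the pack spans (240–415, 270–400). Descending now.

Request:
{"op": "step_arm", "data": {"targets": [[[0,-0.002,-0.001,0.04,0],[0,-0.002,-0.001,0.08,0],[0,-0.002,-0.001,0.11,0],[0,-0.002,-0.001,0.125,0],[0,-0.002,-0.001,0.125,0],[0,-0.002,-0.001,0.125,0]]]}}

```text
clock: 2.4
position: [0.4874, 0.1703, 0.0712]
orientation: [0.001, 0.712, 0.702, 0.001]
force: [0.2, 0.6, 0.3]
finger_gap: 0.999
grip_force: 0.0
```

Request:
{"op": "step_arm", "data": {"targets": [[[1,0,0,0,0],[1,0,0,0,0],[1,0,0,0,0],[1,0,0,0,0],[1,0,0,0,0],[1,0,0,0,0],[1,0,0,0,0],[1,0,0,0,0]]]}}

```text
clock: 3.2
position: [0.4868, 0.1708, 0.0703]
orientation: [0.0, 0.712, 0.702, 0.0]
force: [-0.5, 0.3, 2.3]
finger_gap: 0.605
grip_force: 30.0
```

Request:
{"op": "step_arm", "data": {"targets": [[[1,0,0,-0.0007,0],[1,0,0,-0.0013,0],[1,0,0,-0.002,0],[1,0,0,-0.002,0],[1,0,0,-0.002,0]]]}}

```text
clock: 3.7
position: [0.4859, 0.1706, 0.071]
orientation: [-0.0, 0.712, 0.702, -0.001]
force: [0.0, -0.7, -4.3]
finger_gap: 0.608
grip_force: 30.0
```

Request:
{"op": "step_arm", "data": {"targets": [[[1,0,0,-0.0007,0],[1,0,0,-0.0013,0],[1,0,0,-0.0013,0],[1,0,0,-0.0013,0]]]}}

```text
clock: 4.1
position: [0.486, 0.1706, 0.0716]
orientation: [-0.0, 0.712, 0.702, -0.001]
force: [1.8, 0.7, -15.4]
finger_gap: 0.608
grip_force: 30.0
```

Request:
{"op": "step_arm", "data": {"targets": [[[1,0,0,-0.0007,0],[1,0,0,-0.0013,0],[1,0,0,-0.0013,0],[1,0,0,-0.0013,0]]]}}

```text
clock: 4.5
position: [0.4859, 0.1706, 0.0718]
orientation: [-0.0, 0.712, 0.702, -0.0]
force: [5.4, 0.5, -24.6]
finger_gap: 0.608
grip_force: 30.0
```

The -y end is rigid: 25 N of pull for almost no motion. It is the hooked end, so I relax, release and move to the +y end.

Request:
{"op": "step_arm", "data": {"targets": [[[1,0,0,0.002,0],[1,0,0,0.004,0],[1,0,0,0.004,0],[0,0,0,0.004,0],[0,0,0,0.004,0],[0,0,0,0.004,0],[0,0,0,0.004,0],[0,0,0,0.004,0]]]}}

```text
clock: 5.3
position: [0.487, 0.1708, 0.0709]
orientation: [0.0, 0.712, 0.702, 0.0]
force: [1.1, 0.4, 0.7]
finger_gap: 0.998
grip_force: 0.0
```

Request:
{"op": "step_arm", "data": {"targets": [[[0,0,0,-0.05,0],[0,0,0,-0.09,0],[0,0,0,-0.11,0],[0,0,0,-0.11,0]]]}}

```text
clock: 5.7
position: [0.4887, 0.171, 0.1559]
orientation: [0.002, 0.712, 0.702, 0.002]
force: [-0.1, 0.3, 0.2]
finger_gap: 0.999
grip_force: 0.0
```

```bash
python3 -c "
from h import *
go(.488,.279,.070,89.3)
f=grab('top');P=pts(f);z=np.nan_to_num(P[...,2]);print(f['img'].shape)
w=np.zeros(z.shape,bool);w[180:228,200:330]=1
print(planerect(f,w&(z>.098)&(z<.125),.11))
"
```

```text
pos [0.4887 0.171  0.1559] F [-0.15  0.29  0.23] M [-0.06 -0.11  0.04] gap 0.999 ang 89.24
d [ 0.1438 -0.0035  0.1146] spin -0.0003 R [[0.013, 1.0, 0.006], [1.0, -0.013, 0.001], [0.001, 0.006, -1.0]]
(400, 640, 3)
((np.float64(469.5), np.float64(252.2)), (np.float64(17.2), np.float64(61.2)), 0.59)
```

Request:
{"op": "step_arm", "data": {"targets": [[[0,0.07,-0.002,0,0],[0,0.12,-0.002,0,0],[0,0.144,-0.002,0.0,0],[0,0.144,-0.002,0.03,0],[0,0.144,-0.002,0.07,0],[0,0.144,-0.002,0.1,0],[0,0.144,-0.002,0.115,0],[0,0.144,-0.002,0.115,0]]]}}

```text
clock: 6.55
position: [0.4844, 0.278, 0.0639]
orientation: [-0.001, 0.712, 0.702, -0.003]
force: [0.2, 0.2, 0.7]
finger_gap: 0.998
grip_force: 0.0
```

Request:
{"op": "step_arm", "data": {"targets": [[[0,0,0,0,0],[1,0,0,0,0],[1,0,0,0,0],[1,0,0,0,0],[1,0,0,0,0],[1,0,0,0,0],[1,0,0,0,0],[1,0,0,0,0]]]}}

```text
clock: 7.35
position: [0.4871, 0.2789, 0.0672]
orientation: [0.0, 0.712, 0.702, 0.001]
force: [1.7, 0.6, 1.3]
finger_gap: 0.606
grip_force: 29.9
```

Request:
{"op": "step_arm", "data": {"targets": [[[1,0,0,-0.0007,0],[1,0,0,-0.0013,0],[1,0,0,-0.002,0],[1,0,0,-0.0027,0],[1,0,0,-0.0027,0]]]}}

```text
clock: 7.85
position: [0.4857, 0.2786, 0.0681]
orientation: [-0.001, 0.712, 0.702, -0.001]
force: [-1.1, 1.4, -4.7]
finger_gap: 0.602
grip_force: 29.9
```

Request:
{"op": "step_arm", "data": {"targets": [[[1,-0.0004,0,-0.0007,0],[1,-0.0008,0,-0.0013,0],[1,-0.0008,0,-0.0013,0],[1,-0.0008,0,-0.0013,0]]]}}

```text
clock: 8.25
position: [0.4858, 0.278, 0.069]
orientation: [-0.0, 0.712, 0.702, -0.001]
force: [0.0, -0.5, -10.6]
finger_gap: 0.608
grip_force: 29.9
```

Request:
{"op": "step_arm", "data": {"targets": [[[1,-0.0004,0,-0.0007,0],[1,-0.0008,0,-0.0013,0],[1,-0.0008,0,-0.0013,0],[1,-0.0008,0,-0.0013,0]]]}}

```text
clock: 8.65
position: [0.486, 0.277, 0.0702]
orientation: [-0.0, 0.712, 0.702, -0.001]
force: [-0.2, -4.2, -12.8]
finger_gap: 0.612
grip_force: 30.0
```

Request:
{"op": "step_arm", "data": {"targets": [[[1,-0.0004,0,-0.0007,0],[1,-0.0008,0,-0.0013,0],[1,-0.0012,0,-0.0027,0],[1,-0.0012,0,-0.0027,0],[1,-0.0012,0,-0.0027,0]]]}}

```text
clock: 9.15
position: [0.4864, 0.2759, 0.0729]
orientation: [0.0, 0.712, 0.702, -0.001]
force: [-1.0, -6.0, -11.8]
finger_gap: 0.605
grip_force: 30.0
```

Request:
{"op": "step_arm", "data": {"targets": [[[1,-0.001,0,-0.0013,0],[1,-0.002,0,-0.0027,0],[1,-0.003,0,-0.004,0],[1,-0.0036,0,-0.0053,0],[1,-0.0036,0,-0.0053,0]]]}}

```text
clock: 9.65
position: [0.4868, 0.2741, 0.0773]
orientation: [0.0, 0.712, 0.702, 0.0]
force: [-1.1, -4.4, -8.7]
finger_gap: 0.607
grip_force: 30.0
```

Request:
{"op": "step_arm", "data": {"targets": [[[1,-0.0015,0,-0.002,0],[1,-0.003,0,-0.004,0],[1,-0.0045,0,-0.006,0],[1,-0.006,0,-0.008,0],[1,-0.008,0,-0.0095,0],[1,-0.008,0,-0.0095,0],[1,-0.008,0,-0.0095,0]]]}}

```text
clock: 10.35
position: [0.4872, 0.268, 0.0845]
orientation: [0.001, 0.712, 0.702, 0.001]
force: [0.1, 0.6, -6.1]
finger_gap: 0.608
grip_force: 30.0
```

```bash
python3 -c "
from h import *
go(.487,.2662,.085,89.3)
f=grab('scene');cv2.imwrite('pics/c3.png',cv2.resize(cv2.cvtColor(f['img'][90:230,260:430],cv2.COLOR_RGB2BGR),None,fx=4,fy=4))
"
```

```text
pos [0.4872 0.268  0.0845] F [ 0.07  0.56 -6.05] M [ 0.42 -0.09  0.01] gap 0.608 ang 89.25
d [-0.0024 -0.0002 -0.0007] spin -0.0003 R [[0.013, 1.0, 0.002], [1.0, -0.013, -0.0], [0.0, 0.002, -1.0]]
```

View pics/c3.png

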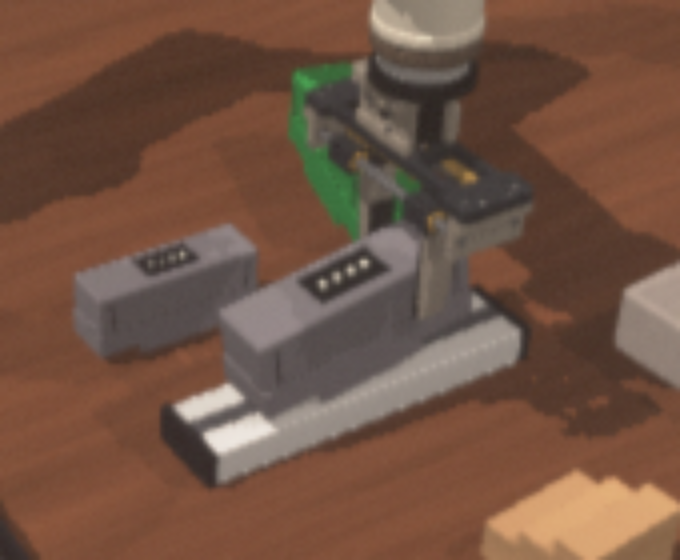

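The pack is tipped, with its +y end raised in the grip (outer finger at (440,270)). Now I raise it 1 mm more and draw it toward +y.

Request:
{"op": "step_arm", "data": {"targets": [[[1,0,0,-0.0013,0],[1,0.002,0,-0.0013,0],[1,0.004,0,-0.0013,0],[1,0.006,0,-0.0013,0],[1,0.008,0,-0.0013,0],[1,0.01,0,-0.0013,0],[1,0.01,0,-0.0013,0]]]}}

```text
clock: 11.1
position: [0.4869, 0.276, 0.0853]
orientation: [0.0, 0.712, 0.702, 0.001]
force: [0.5, 0.5, -4.9]
finger_gap: 0.605
grip_force: 30.0
```

Request:
{"op": "step_arm", "data": {"targets": [[[1,0.0015,0,0,0],[1,0.003,0,0,0],[1,0.004,0,0,0],[1,0.004,0,0,0]]]}}

```text
clock: 11.5
position: [0.4866, 0.2786, 0.085]
orientation: [0.0, 0.712, 0.702, 0.0]
force: [-1.0, -0.5, -4.9]
finger_gap: 0.608
grip_force: 30.0
```

Request:
{"op": "step_arm", "data": {"targets": [[[1,0.001,0,0,0],[1,0.002,0,0,0],[1,0.003,0,0,0],[1,0.003,0,0,0]]]}}

```text
clock: 11.9
position: [0.4866, 0.2808, 0.0849]
orientation: [-0.0, 0.712, 0.702, 0.0]
force: [0.2, -0.2, -5.1]
finger_gap: 0.606
grip_force: 30.0
```

Request:
{"op": "step_arm", "data": {"targets": [[[1,0.001,0,0,0],[1,0.002,0,0,0],[1,0.002,0,0,0],[1,0.002,0,0,0]]]}}

```text
clock: 12.3
position: [0.4866, 0.2822, 0.0849]
orientation: [-0.0, 0.712, 0.702, -0.0]
force: [0.3, 0.1, -5.9]
finger_gap: 0.603
grip_force: 30.0
```

Request:
{"op": "step_arm", "data": {"targets": [[[1,0.001,0,0,0],[1,0.002,0,0,0],[1,0.002,0,0,0],[1,0.002,0,0,0]]]}}

```text
clock: 12.7
position: [0.4866, 0.2836, 0.0848]
orientation: [0.0, 0.712, 0.702, -0.0]
force: [-0.2, -0.4, -5.5]
finger_gap: 0.605
grip_force: 30.0
```

```bash
cat > tilt.py <<'E'
from h import *
f=grab('top');P=pts(f);I=f['img'].astype(int)
m=np.zeros(I.shape[:2],bool);m[180:228,200:330]=1
q=P[m&(np.nan_to_num(P[...,2])>.085)&(np.nan_to_num(P[...,2])<.145)];q=q[(q[:,0]>.465)&(q[:,0]<.508)]
# strip on the pack top, visible part
for lo in np.arange(.10,.36,.02):
    s=q[(q[:,1]>lo)&(q[:,1]<lo+.02)]
    print(round(lo+.01,3),len(s),np.median(s[:,2]).round(4) if len(s) else '')
print('ymin',np.nanpercentile(q[:,1],[0,1,99,100]).round(4))
go(.487,.28,.085,89.3)
E
python3 tilt.py
```

```text
0.11 0 
0.13 7 0.1015
0.15 135 0.1066
0.17 137 0.1094
0.19 156 0.1127
0.21 146 0.1164
0.23 156 0.1194
0.25 141 0.1229
0.27 68 0.1247
0.29 0 
0.31 0 
0.33 0 
0.35 0 
ymin [0.1396 0.1415 0.2677 0.2692]
pos [0.4866 0.2836 0.0848] F [ 0.81 -1.73 -5.32] M [-0.04 -0.1   0.01] gap 0.613 ang 89.24
d [-0.0048  0.0005 -0.0002] spin -0.0004 R [[0.013, 1.0, -0.0], [1.0, -0.013, -0.0], [-0.0, -0.0, -1.0]]
```

Request:
{"op": "step_arm", "data": {"targets": [[[1,0.001,0,0,0],[1,0.002,0,0,0],[1,0.003,0,0,0],[1,0.003,0,0,0],[1,0.003,0,0,0]]]}}

```text
clock: 13.25
position: [0.4865, 0.2841, 0.0842]
orientation: [0.001, 0.712, 0.703, -0.002]
force: [1.2, -8.0, -6.4]
finger_gap: 0.605
grip_force: 30.0
```

It hit the stop with Fy at -8 N after about 16 mm. I relieve that slightly, then lower the pack onto the catch.

Request:
{"op": "step_arm", "data": {"targets": [[[1,-0.0015,0,0,0],[1,-0.0015,0,0.0015,0],[1,-0.0015,0,0.003,0],[1,-0.0015,0,0.003,0],[1,-0.0015,0,0.003,0]]]}}

```text
clock: 13.75
position: [0.4868, 0.2843, 0.0827]
orientation: [0.001, 0.712, 0.703, -0.0]
force: [0.6, -6.5, -3.4]
finger_gap: 0.609
grip_force: 30.0
```

Request:
{"op": "step_arm", "data": {"targets": [[[1,0,0,0.001,0],[1,0,0,0.002,0],[1,0,0,0.002,0],[1,0,0,0.002,0]]]}}

```text
clock: 14.15
position: [0.4869, 0.2845, 0.0817]
orientation: [0.0, 0.712, 0.702, -0.0]
force: [-1.4, -5.9, -0.3]
finger_gap: 0.608
grip_force: 30.0
```

Request:
{"op": "step_arm", "data": {"targets": [[[1,-0.001,0,0.001,0],[1,-0.001,0,0.0015,0],[1,-0.001,0,0.0015,0],[1,-0.001,0,0.0015,0]]]}}

```text
clock: 14.55
position: [0.4871, 0.2848, 0.0811]
orientation: [-0.0, 0.712, 0.702, 0.001]
force: [-2.8, -1.7, 5.9]
finger_gap: 0.607
grip_force: 30.0
```

Request:
{"op": "step_arm", "data": {"targets": [[[0,0,0,-0.001,0],[0,0,0,-0.001,0],[0,0,0,-0.001,0],[0,0,0,-0.001,0],[0,0,0,-0.001,0]]]}}

```text
clock: 15.05
position: [0.4867, 0.2842, 0.0807]
orientation: [-0.0, 0.712, 0.702, 0.0]
force: [0.0, -0.5, -1.1]
finger_gap: 0.991
grip_force: 0.0
```

Request:
{"op": "step_arm", "data": {"targets": [[[0,0,0,-0.03,0],[0,0,0,-0.08,0],[0,0,0,-0.13,0],[0,0.1,0,-0.15,0],[0,0.16,0,-0.15,0],[0,0.16,0,-0.15,0],[0,0.16,0,-0.15,0]]]}}

```text
clock: 15.75
position: [0.4878, 0.4067, 0.1933]
orientation: [-0.0, 0.711, 0.704, 0.001]
force: [1.1, -0.4, 0.0]
finger_gap: 0.995
grip_force: 0.0
```

```bash
python3 tilt.py; python3 - <<'E'
from h import *
f=grab('scene');cv2.imwrite('pics/c4.png',cv2.resize(cv2.cvtColor(f['img'][90:230,260:430],cv2.COLOR_RGB2BGR),None,fx=4,fy=4))
E
```

```text
0.11 0 
0.13 0 
0.15 137 0.104
0.17 136 0.1067
0.19 146 0.11
0.21 151 0.1131
0.23 147 0.1164
0.25 153 0.1195
0.27 138 0.1217
0.29 155 0.1249
0.31 153 0.1279
0.33 14 0.1278
0.35 0 
ymin [0.1415 0.142  0.32   0.3226]
pos [0.4879 0.4049 0.1929] F [-0.49  0.44  0.58] M [-0.05 -0.05 -0.03] gap 1.0 ang 89.35
d [-0.1665  0.0007  0.144 ] spin 0.0003 R [[0.011, 1.0, -0.0], [1.0, -0.011, -0.0], [-0.0, -0.0, -1.0]]
```

View pics/c4.png

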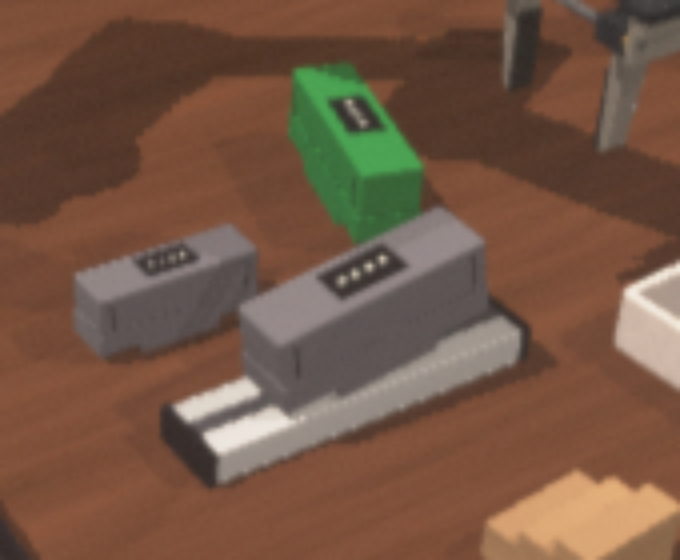

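The pack rests tipped by about 0.15 rad, its -y end low on the rail at (270,350) and its +y end up on the catch. Now I re-grip its middle at y≈0.235.

Request:
{"op": "step_arm", "data": {"targets": [[[0,-0.07,0.0,0,0],[0,-0.13,0,0,0],[0,-0.19,0,0,0],[0,-0.226,0,0,0],[0,-0.226,0,0,0],[0,-0.226,0,0,0]]]}}

```text
clock: 16.45
position: [0.486, 0.2336, 0.1933]
orientation: [-0.0, 0.713, 0.701, 0.0]
force: [0.3, -0.0, 0.4]
finger_gap: 0.995
grip_force: 0.0
```

```bash
python3 -c "
from h import *
go(.4867,.2355,.076,89.3)"
```

```text
pos [0.486  0.2336 0.1933] F [ 0.33 -0.02  0.42] M [-0.01 -0.08 -0.03] gap 0.995 ang 89.09
d [0.0025 0.0009 0.1564] spin -0.0012 R [[0.016, 1.0, 0.0], [1.0, -0.016, 0.0], [0.0, 0.0, -1.0]]
```

Request:
{"op": "step_arm", "data": {"targets": [[[0,0.002,0.001,0.05,0],[0,0.002,0.001,0.1,0],[0,0.002,0.001,0.14,0],[0,0.002,0.001,0.156,0],[0,0.002,0.001,0.156,0],[0,0.002,0.001,0.156,0]]]}}

```text
clock: 17.05
position: [0.4878, 0.2368, 0.0776]
orientation: [0.001, 0.712, 0.703, 0.001]
force: [0.3, -0.5, -0.1]
finger_gap: 0.998
grip_force: 0.0
```

Request:
{"op": "step_arm", "data": {"targets": [[[1,0,0,0,0],[1,0,0,0,0],[1,0,0,0,0],[1,0,0,0,0],[1,0,0,0,0],[1,0,0,0,0],[1,0,0,0,0],[1,0,0,0,0]]]}}

```text
clock: 17.85
position: [0.4867, 0.2361, 0.0765]
orientation: [-0.0, 0.712, 0.702, -0.0]
force: [-2.6, 0.5, 4.5]
finger_gap: 0.607
grip_force: 30.0
```

Request:
{"op": "step_arm", "data": {"targets": [[[1,0,0,-0.002,0],[1,0,0,-0.004,0],[1,0,0,-0.006,0],[1,0,0,-0.008,0],[1,0,0,-0.01,0],[1,0,0,-0.01,0]]]}}

```text
clock: 18.45
position: [0.4861, 0.2353, 0.0831]
orientation: [-0.0, 0.712, 0.702, -0.001]
force: [-1.5, -4.4, -7.6]
finger_gap: 0.61
grip_force: 30.0
```

Request:
{"op": "step_arm", "data": {"targets": [[[1,0,0,-0.004,0],[1,0,0,-0.008,0],[1,0,0,-0.012,0],[1,0,0,-0.016,0],[1,0,0,-0.016,0]]]}}

```text
clock: 18.95
position: [0.4859, 0.2346, 0.0952]
orientation: [0.0, 0.712, 0.702, -0.002]
force: [-2.1, -7.0, -7.2]
finger_gap: 0.608
grip_force: 30.0
```

Request:
{"op": "step_arm", "data": {"targets": [[[1,0,0,-0.006,0],[1,0,0,-0.014,0],[1,0,0,-0.022,0],[1,0,0,-0.03,0],[1,0,0,-0.03,0],[1,0,0,-0.03,0]]]}}

```text
clock: 19.55
position: [0.487, 0.2363, 0.1187]
orientation: [0.0, 0.712, 0.702, 0.0]
force: [-0.5, 0.1, -5.7]
finger_gap: 0.61
grip_force: 30.0
```

Request:
{"op": "step_arm", "data": {"targets": [[[1,0,0,-0.03,0],[1,0,0,-0.06,0],[1,0,0,-0.075,0],[1,0,0,-0.075,0]]]}}

```text
clock: 19.95
position: [0.488, 0.2364, 0.1762]
orientation: [0.001, 0.712, 0.702, 0.002]
force: [0.9, 1.1, -4.4]
finger_gap: 0.606
grip_force: 30.0
```

```bash
python3 -c "
from h import *
go(.511,-.197,.17,87)
f=grab('top','pics/top5.png');P=pts(f);z=np.nan_to_num(P[...,2]);I=f['img'].astype(int)
c=np.zeros(z.shape,bool);c[160:235,365:480]=1
print('floor',planerect(f,c&(I.min(-1)>85),.007))
print('outer',planerect(f,c&((I.max(-1)<60)|((abs(I[...,0]-I[...,2])<30)&(I.min(-1)>70))),.036))
f=grab('scene');cv2.imwrite('pics/c5.png',cv2.resize(cv2.cvtColor(f['img'][60:230,240:460],cv2.COLOR_RGB2BGR),None,fx=3,fy=3))
"
```

```text
pos [0.488  0.2364 0.1762] F [ 0.86  1.08 -4.41] M [-0.04 -0.13 -0.04] gap 0.606 ang 89.24
d [-0.5774  0.0383  0.0079] spin 0.0124 R [[0.013, 1.0, 0.004], [1.0, -0.013, 0.001], [0.001, 0.004, -1.0]]
floor ((np.float64(512.5), np.float64(-198.9)), (np.float64(226.8), np.float64(130.3)), 87.02)
outer ((np.float64(509.5), np.float64(-193.7)), (np.float64(246.8), np.float64(145.0)), 86.71)
```

View pics/c5.png

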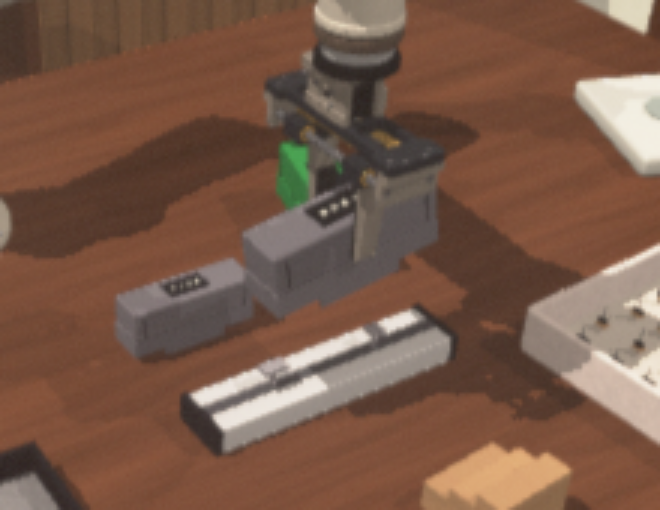

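The pack is clear of the rail and nearly level in the grip: the crop shows it at (340,240) above the bare studs. Carrying it to the case.

Request:
{"op": "step_arm", "data": {"targets": [[[1,-0.03,0.002,0,0],[1,-0.08,0.005,0,0],[1,-0.14,0.009,0,0],[1,-0.2,0.013,0,0],[1,-0.26,0.017,0,0],[1,-0.32,0.021,0,0],[1,-0.38,0.025,0,0.006],[1,-0.43,0.028,0,0.012]]]}}

```text
clock: 20.85
position: [0.5024, -0.0886, 0.1729]
orientation: [-0.001, 0.726, 0.688, -0.001]
force: [0.6, 0.4, -4.7]
finger_gap: 0.604
grip_force: 30.0
```

Request:
{"op": "step_arm", "data": {"targets": [[[1,-0.05,0.003,0,0],[1,-0.09,0.006,0,0],[1,-0.12,0.008,0,0],[1,-0.14,0.01,0,0],[1,-0.145,0.01,0,0],[1,-0.145,0.01,0,0],[1,-0.145,0.01,0,0]]]}}

```text
clock: 21.55
position: [0.5053, -0.1944, 0.1741]
orientation: [-0.001, 0.725, 0.689, 0.0]
force: [0.1, 0.1, -3.8]
finger_gap: 0.609
grip_force: 30.0
```

```bash
python3 - <<'E'
from h import *
go(.510,-.195,.07,87)
f=grab('scene');cv2.imwrite('pics/c6.png',cv2.resize(cv2.cvtColor(f['img'][110:300,120:330],cv2.COLOR_RGB2BGR),None,fx=3,fy=3))
f=grab('top');P=pts(f);q=P[160:240,360:490].reshape(-1,3);q=q[(q[:,2]>.15)&(q[:,2]<.26)]
for lo in np.arange(-.32,-.08,.02):
    s=q[(q[:,1]>lo)&(q[:,1]<lo+.02)&(abs(q[:,0]-.51)<.024)]
    print(round(lo+.01,3),len(s),np.median(s[:,2]).round(4) if len(s) else '')
E
```

```text
pos [ 0.5053 -0.1944  0.1741] F [ 0.12  0.11 -3.83] M [-0.07 -0.08  0.01] gap 0.609 ang 87.13
d [-0.0006  0.0064  0.1388] spin 0.0007 R [[0.05, 0.999, -0.001], [0.999, -0.05, 0.001], [0.001, -0.001, -1.0]]
-0.31 0 
-0.29 6 0.2014
-0.27 0 
-0.25 0 
-0.23 0 
-0.21 0 
-0.19 35 0.216
-0.17 167 0.2183
-0.15 191 0.2207
-0.13 197 0.2239
-0.11 292 0.2159
-0.09 27 0.1645
```

View pics/c6.png

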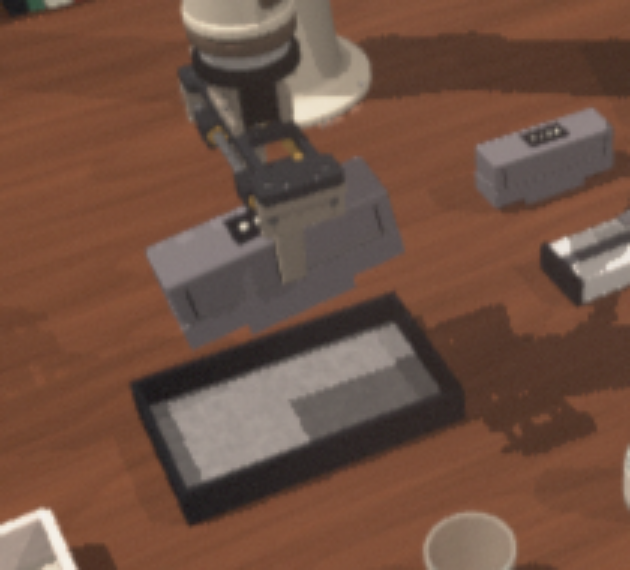

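The pack is above the case, still tipped about 0.14 rad: the pack is at (275,255) in the crop and the case floor at (300,400). I will lower it until the low edge touches, then press it level gently.

Request:
{"op": "step_arm", "data": {"targets": [[[1,0,0.006,0.03,0],[1,0,0.006,0.06,0],[1,0,0.006,0.09,0],[1,0,0.006,0.12,0],[1,0,0.006,0.138,0],[1,0,0.006,0.145,0],[1,0,0.006,0.145,0],[1,0,0.006,0.145,0]]]}}

```text
clock: 22.45
position: [0.5108, -0.1963, 0.067]
orientation: [0.001, 0.725, 0.689, 0.0]
force: [0.3, -0.4, -4.7]
finger_gap: 0.607
grip_force: 30.0
```

Request:
{"op": "step_arm", "data": {"targets": [[[1,0,0,0.003,0],[1,0,0,0.006,0],[1,0,0,0.009,0],[1,0,0,0.011,0],[1,0,0,0.011,0],[1,0,0,0.011,0]]]}}

```text
clock: 23.05
position: [0.5099, -0.1959, 0.0575]
orientation: [-0.0, 0.725, 0.689, -0.0]
force: [0.9, -0.4, -5.1]
finger_gap: 0.604
grip_force: 30.0
```

Request:
{"op": "step_arm", "data": {"targets": [[[1,0,0,0.002,0],[1,0,0,0.004,0],[1,0,0,0.006,0],[1,0,0,0.0075,0],[1,0,0,0.0075,0]]]}}

```text
clock: 23.55
position: [0.5101, -0.1959, 0.0534]
orientation: [-0.0, 0.725, 0.689, -0.0]
force: [-4.6, 3.1, 7.9]
finger_gap: 0.605
grip_force: 30.0
```

Request:
{"op": "step_arm", "data": {"targets": [[[1,0,0,0.0013,0],[1,0,0,0.0026,0],[1,0,0,0.0035,0],[1,0,0,0.0035,0]]]}}

```text
clock: 23.95
position: [0.5103, -0.1955, 0.0527]
orientation: [-0.001, 0.725, 0.689, -0.0]
force: [-9.3, 9.0, 22.0]
finger_gap: 0.602
grip_force: 30.0
```

```bash
cat > t2.py <<'E'
from h import *
f=grab('top');P=pts(f);q=P[150:250,360:490].reshape(-1,3);q=q[(q[:,2]>.06)&(q[:,2]<.125)]
for lo in np.arange(-.32,-.08,.02):
    s=q[(q[:,1]>lo)&(q[:,1]<lo+.02)&(abs(q[:,0]-.51)<.024)]
    print(round(lo+.01,3),len(s),np.median(s[:,2]).round(4) if len(s) else '')
s=env.read_state();print(s['force'],s['wrist_torque'],s['position'])
E
python3 t2.py
```

```text
-0.31 0 
-0.29 14 0.081
-0.27 7 0.0832
-0.25 0 
-0.23 0 
-0.21 0 
-0.19 10 0.0945
-0.17 123 0.0969
-0.15 151 0.0994
-0.13 158 0.1014
-0.11 186 0.0995
-0.09 0 
[-9.94763268  9.53072503 20.92784335] [ 1.01697701  2.06161673 -0.20628942] [ 0.51032054 -0.19547591  0.05268283]
```

Fy is +9 N because levelling carries the grip toward +y as it goes down, so I follow that arc.

Request:
{"op": "step_arm", "data": {"targets": [[[1,0.0015,0,0,0],[1,0.003,0,0.0003,0],[1,0.0045,0,0.001,0],[1,0.0045,0,0.001,0],[1,0.0045,0,0.001,0]]]}}

```text
clock: 24.5
position: [0.5104, -0.193, 0.0512]
orientation: [0.0, 0.725, 0.689, -0.001]
force: [-7.3, 3.6, 14.8]
finger_gap: 0.611
grip_force: 30.0
```

Request:
{"op": "step_arm", "data": {"targets": [[[1,0.001,0,0.0007,0],[1,0.002,0,0.0013,0],[1,0.003,0,0.002,0],[1,0.003,0,0.002,0]]]}}

```text
clock: 24.9
position: [0.5104, -0.1907, 0.0495]
orientation: [0.0, 0.725, 0.689, -0.001]
force: [-6.6, 3.9, 14.1]
finger_gap: 0.607
grip_force: 30.0
```

Request:
{"op": "step_arm", "data": {"targets": [[[1,0.001,0,0.0007,0],[1,0.002,0,0.0013,0],[1,0.003,0,0.002,0],[1,0.003,0,0.002,0]]]}}

```text
clock: 25.3
position: [0.5105, -0.1884, 0.0479]
orientation: [0.0, 0.725, 0.689, -0.001]
force: [-7.6, 4.7, 13.2]
finger_gap: 0.609
grip_force: 30.0
```

```bash
python3 t2.py
```

```text
-0.31 0 
-0.29 2 0.0837
-0.27 23 0.0863
-0.25 0 
-0.23 0 
-0.21 0 
-0.19 0 
-0.17 65 0.0902
-0.15 145 0.0897
-0.13 154 0.0904
-0.11 160 0.0906
-0.09 45 0.0773
[-6.91184587  4.28995274 13.15228177] [ 0.15262521  1.44841133 -0.15237617] [ 0.51049634 -0.1883938   0.047839  ]
```

Request:
{"op": "step_arm", "data": {"targets": [[[1,0.001,0,0.0007,0],[1,0.002,0,0.0013,0],[1,0.0025,0,0.0017,0],[1,0.0025,0,0.0017,0]]]}}

```text
clock: 25.75
position: [0.5105, -0.1868, 0.0467]
orientation: [0.0, 0.725, 0.689, -0.001]
force: [-8.2, 2.9, 14.6]
finger_gap: 0.611
grip_force: 30.0
```

```bash
python3 t2.py
```

```text
-0.31 0 
-0.29 0 
-0.27 26 0.0867
-0.25 0 
-0.23 0 
-0.21 0 
-0.19 0 
-0.17 50 0.0877
-0.15 147 0.0877
-0.13 157 0.0877
-0.11 151 0.0877
-0.09 50 0.0815
[-8.46240017  3.19642664 13.2972188 ] [ 0.05942573  1.47115174 -0.17941505] [ 0.51048561 -0.18677049  0.04667298]
```

Level to within depth noise. I ease off the pressing force, release and retreat.

Request:
{"op": "step_arm", "data": {"targets": [[[1,0,0,-0.001,0],[1,0,0,-0.001,0],[0,0,0,-0.001,0],[0,0,0,-0.001,0],[0,0,0,-0.001,0],[0,0,0,-0.001,0],[0,0,0,-0.001,0],[0,0,0,-0.001,0]]]}}

```text
clock: 26.6
position: [0.5104, -0.1862, 0.0449]
orientation: [0.0, 0.725, 0.689, 0.0]
force: [0.2, 0.3, -0.8]
finger_gap: 1.0
grip_force: 0.0
```

Request:
{"op": "step_arm", "data": {"targets": [[[0,0,0,-0.02,0],[0,0,0,-0.06,0],[0,0,0,-0.11,0],[0,0,0,-0.16,0],[0,0.08,-0.06,-0.2,0],[0,0.16,-0.12,-0.2,0],[0,0.2,-0.16,-0.2,0],[0,0.2,-0.16,-0.2,0]]]}}

```text
clock: 27.4
position: [0.3971, -0.0289, 0.1962]
orientation: [0.001, 0.725, 0.689, 0.0]
force: [0.9, -0.3, -0.1]
finger_gap: 1.002
grip_force: 0.0
```

```bash
python3 t2.py; python3 -c "
from h import *
f=grab('scene','pics/s7.png')"
```

```text
-0.31 0 
-0.29 7 0.0846
-0.27 137 0.0875
-0.25 149 0.0877
-0.23 152 0.0873
-0.21 148 0.088
-0.19 151 0.0881
-0.17 149 0.088
-0.15 155 0.0873
-0.13 155 0.0876
-0.11 116 0.0875
-0.09 9 0.077
[ 0.88561928  2.14610978 -1.79653413] [ 0.08038756 -0.15045186 -0.02799774] [ 0.39355096 -0.02439169  0.19563647]
```

View pics/s7.png

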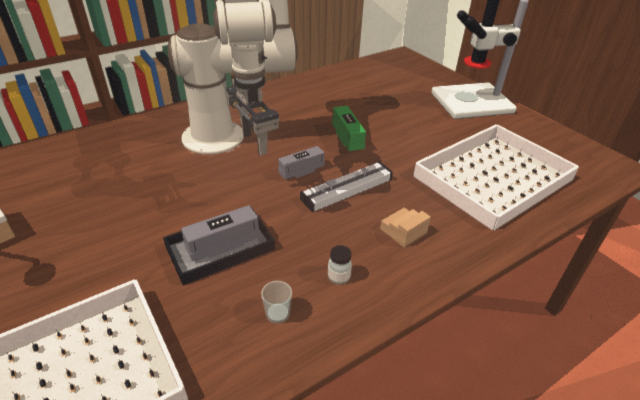

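The pack stands level in the case at (220,240), the robot is clear, and the bystanders at (340,265), (277,302) and (406,225) have not moved.

Request:
{"op": "step_arm", "data": {"targets": [[[0,0,0,0,0],[0,0,0,0,0],[0,0,0,0,0]]]}}

```text
clock: 27.8
position: [0.3989, -0.0311, 0.1953]
orientation: [0.0, 0.725, 0.688, -0.0]
force: [-0.4, 0.0, -0.3]
finger_gap: 1.004
grip_force: 0.0
```

```bash
python3 -c "
from cell import env
print(env.close_job())"
```

```text
the job is handed in; nothing more can be done
None
```

The pack came off the rail (hooked at -y, sprung at +y; about 25 N pull reached on the hooked end), stands upright and level on the case floor, the bystanders were left alone, and the job was handed in at about 28 s with no verdict returned.

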